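Press a round jar into the sprung ring of a date-marking stand

ROBOT

A 6-joint arm with a two-finger parallel gripper is mounted at the origin on the work surface. World frame = base frame: x ahead of the robot, y to its left, z up, the work surface at z = 0. Lengths are in m, angles in degrees, forces in N, time in s.
With the tool pointing down it reaches from about 0.4 to 0.825 m from the base axis. Payload 7 kg.
Tool frame: the origin (TCP) lies between the finger pads; the fingertips stand 19 mm ahead of it and the grasp point (between the pads) is the TCP; x points along the fingers, y is the direction in which the jaws open and shut, and the axes are right-handed (so a half turn about x gives the same grasp; the last joint's range is limited). The gripper opens to 88 mm and grips with 3 to 60 N. Pads are 19 mm wide; open, the fingers measure 130 mm over their backs; the gripper's body (78 mm by 193 mm) begins 47 mm behind the grasp point.
Start: joints at [93.283, 20.546, 0.682, 0, -70.136, -16.507], TCP at [0.154, 0.657, 0.246] pointing down, gripper open.
Joint ranges: [-176.03, 176.03], [-82.01, 121.73], [-58.28, 71.71], [-173.87, 95.51], [-174.79, -0.11], [-173.66, 173.66]. Speed limits (degrees/s): [136.94, 136.94, 172.46, 180, 180, 180].

INTERFACE

Orientations are given as [roll, pitch, yaw] about the fixed x, y, z axes, in that order (R = Rz(yaw) Ry(pitch) Rx(roll)).
In Python, from plant import r gives the robot as it stands.
- The arm moves only by the tool send_rows, never from a script. Its argument "plan" is a list of rows, each a list of 2 entries, a list of its own where there are three numbers: the shift along the tool's x, y, z scaled (see below), then the turn, a rotation vector about the tool's x, y, z scaled (see below). A call has exactly 5 rows; each row is the pose to reach, as a shift and turn from the pose measured when the call began, along the tool's axes at that moment; what a row does not reach only later rows make up. The controller multiplies each number of a shift by 0.15 m and each number of a turn by pi/4 rad. A row lasts 1/10 s, in which the tool goes at most 50 mm and 8.59 degrees, less where a joint would pass 70% of its speed; a pose out of reach is approached as far as the arm can. A call with a number of a shift or a turn outside -1 to 1 is refused whole. A call with a gripper value outside its range is refused whole. "jaw" is the opening, from -1 (shut) to 1 (fully open), so that 0 is half open, set as the call begins (left out, the last holds). The fingers move at their own pace and stop on an object; "force" is the grip in N (left out, the last holds). Time passes only in rows, so rows that repeat a pose let the fingers close, or fill a call up. It gives the time, the measured TCP pose, the force and the opening at its end, in the units of the state.
- r.get_state(): the state, without advancing time (a new reading comes with each control period).
- r.capture(name): name is "side" or "top"; returns a dict with "color" (400x640x3 uint8, red, green, blue), "range_z" (400x640 float32, m along the optical axis (not along the pixel's ray), 0 where there is no reading), "mtx" (3x3 intrinsics, pixels), "pose" (4x4, takes a point from camera to world coordinates). Camera axes: x right, y down, z forward; pixel columns grow to the right and rows downward; lengths in m; the calibration is good to about 2 mm. A picture is of the moment at which its call begins.
- r.close_job(): hands the job in, once; it reports no verdict.
Trained networks look in a picture, given as the dict that the camera call returned (one of the last four; its "shot" number tells which), for a name from the list of things; names that differ only in an ending like _2 or _b are one class to them, and where a whole thing is asked for, a point or a joint stands for the part that bears it (a point fixed in the world has none). Each returns a list of dicts, best first, with "score" (0 to 1); they miss things now and then, are a little off and sometimes report something else, mostly with a low value. They report only what shows in the picture. A call takes as long as a camera call. They do not tell look-alikes from the thing itself.
- r.find_in(picture, target): "uv" ([column, row] in pixels, amid what is visible of it).
- r.trace(picture, target): "mask" (400x640 bool, what is visible of it) and "uv" ([column, row] in pixels, amid what is visible of it).
The state is a dict: "time_s": time; "joints": joint angles; "qd": joint speeds; "joint_torque": joint torques, N m; "tcp_pos": TCP position; "eef_rot": TCP orientation; "contact_force": force on the tool from outside, world axes, zero at the start; "moment": the same for the moment, N m; "gripper_width": finger opening in m.
Only numpy, scipy, OpenCV 4.12 (cv2) and the standard library are available. Lean on these libraries where they do the work, as an engineer would, in place of code of your own. Each camera call takes 0.05 s, during which the arm holds its last target. There are 200 camera calls.

TASK

First flip the toggle handle of the small isolator box over to its far side, away from the robot, to switch the date-marking stand on, and leave it on. Then take the round-bellied jar from the wooden board, seat it upright in the stand's sprung ring, push it straight down until the ring is at the bottom of its travel, and finish while still holding it pressed fully down. Leave the other goods on the table where they stand.

Things in the scene. Friction and masses are not known exactly. Their poses are not given: they have to be found in the camera images.
- isolator: grey isolator box fixed to the table, 100 mm (its x) by 90 mm (its y), 50 mm high; origin at the centre of its underside, on the table. Two low steel cheeks, up to 65 mm high, flank the handle. The handle's hinge runs along the box's y axis, 60 mm above the table, over the origin; the box's +x points away from the robot, turned by at most 0.5 rad
- handle (a joint): toggle handle of the isolator: 0 = off, leaning 0.6 rad from upright towards the robot (the box's -x); 1.2 = on, leaning 0.6 rad away (the box's +x). Top-heavy, it snaps by its own weight to whichever side of upright it is on (0.6 = upright); needs about 1 N at the bar to start
- handle_bar (a point): centre of the black cross bar at the top of the toggle handle: bar 18 mm in diameter, 56 mm long along the box's y, 75 mm from the hinge, 122 mm above the table when off. The stem below it is a flat steel bar 18 mm wide across (box's y) and 10 mm thick
- stand: date-marking stand fixed to the table: grey base 150 by 130 mm, 30 mm high, with a low black pad in the middle and three 8 mm steel guide pins with springs, 49 mm from the middle, reaching 80 mm above the table; origin at the centre of its underside
- ring (a joint): downward travel of the aluminium ring on its springs: 0 = up (unloaded), 0.018 m = bottom of its travel. 6 N starts it moving, 13 N (jar's weight included) brings it to the bottom (400 N/m); the jar's weight alone does not move it
- ring_top (a point): centre of the sprung ring's upper rim; ring inside diameter 56 mm, outside 76 mm, 10 mm thick, its axis vertical; 75 mm above the table when up; moves down with the ring. When the jar is seated its belly rests on the inner edge, with the jar's centre 34.5 mm above this point and the jar's underside 11.5 mm below it
- jar_center (a point): the jar to mark, loose on the board: white, ball-shaped belly 66 mm in diameter (widest 29 mm above its underside) on a small flat foot, a 34 mm neck and a green lid 42 mm in diameter and 24 mm high (68 to 92 mm above the underside). 92 mm high in all, 150 to 310 g, the only round-bellied one. This point is half-way up, on its axis, 46 mm above the underside; z is the jar's axis
- board: wooden board fixed to the table, 180 by 210 mm, 20 mm thick, on which the jar and two squat tubs stand; origin at the centre of its underside
- tub_a: bystander on the board: squat straight-sided white tub with green lid, 56 mm across, 58 mm high; origin at its underside
- tub_b: bystander on the board: a second tub like tub_a; origin at its underside
- water: bystander: water bottle, 64 mm across, 200 mm high; origin at its underside
- tin: bystander: brass-coloured tin, 74 mm across, 90 mm high; origin at its underside
- weight: bystander: brass scale weight, 40 mm across, 45 mm high; origin at its underside
- cup: bystander: steel cup, 72 mm across, 75 mm high; origin at its underside
Not all that is in view belongs to the job. Leave any pink look-alike of the isolator alone.

How it is judged:
By the outcome, as a careful person would: the job done as asked, in the order asked, and still so for the second after the job is handed in, while the arm keeps its last pose, push and grip.
It also fails if it takes over 58 s, if anything falls off the work surface, if the arm or the gripper's body presses on something with over 40 N, if the wrist force passes 120 N, or if a joint passes its speed limit or range.

## Working session

There is one attempt and no reset: what is moved stays moved. The work goes in short steps, Python scripts to look and compute and a tool call to move; the robot and the scene stay as the last step left them, time stands still between calls to the robot, and variables do not carry over. Pictures are saved under pics/ and viewed, about 8 in all and at most 12, crops included, and the job is handed in when it is done.

Besides the shell and the picture viewer there is one more tool, called as name([rows], argument=value, ...), one row to a line, values as JSON. send_rows: Moves the arm, as the interface text tells. Its arguments: {"type":"object","properties":{"plan":{"type":"array"},"jaw":{"type":"number"},"force":{"type":"number"}},"required":["plan"]}

```bash
mkdir -p pics; ls
python3 - <<'E'
from plant import r
import cv2,numpy as np,pickle
s=r.get_state(); print({k:np.round(v,3).tolist() for k,v in s.items()})
for n in("side","top"):
    c=r.capture(n); cv2.imwrite(f"pics/{n}0.png",cv2.cvtColor(c["color"],cv2.COLOR_RGB2BGR)); pickle.dump(c,open(f"{n}0.pkl","wb"))
    print(n,c["mtx"].tolist(),np.round(c["pose"],3).tolist())
    for t in("isolator","handle_bar","stand","ring_top","jar_center","board","tub_a"):
        for d in r.find_in(c,t): 
            u,v=np.round(d["uv"]).astype(int); z=c["range_z"][v,u]
            p=c["pose"]@np.r_[np.linalg.inv(c["mtx"])@[u,v,1]*z,1]
            print(t,u,v,round(d["score"],2),np.round(p[:3],3))
E
```

```text
pics
{'time_s': 0.0, 'joints': [93.285, 20.59, 0.634, -0.022, -70.136, -16.506], 'qd': [0.03, 0.096, -0.002, -0.008, -0.032, 0.013], 'joint_torque': [-0.002, -58.271, 29.306, 6.997, 0.007, -0.0], 'tcp_pos': [0.154, 0.657, 0.245], 'eef_rot': [93.998, 89.905, -99.231], 'contact_force': [1.267, 0.787, 0.07], 'moment': [-0.029, 0.035, -0.011], 'gripper_width': 0.088}
side [[385.6082820398139, 0.0, 321.0210280232856], [0.0, 385.6082820398139, 202.0776000132099], [0.0, 0.0, 1.0]] [[-0.999, 0.002, 0.039, 0.465], [-0.032, 0.507, -0.861, 0.789], [-0.021, -0.862, -0.507, 0.569], [0.0, 0.0, 0.0, 1.0]]
isolator 350 201 0.92 [ 0.427 -0.102  0.048]
isolator 279 229 0.89 [0.601 0.032 0.049]
isolator 399 175 0.62 [ 0.278 -0.242  0.054]
isolator 379 321 0.23 [0.394 0.336 0.074]
handle_bar 289 205 0.69 [0.571 0.043 0.123]
handle_bar 355 179 0.56 [ 0.415 -0.121  0.104]
ring_top 341 163 0.67 [ 0.447 -0.448 -0.   ]
jar_center 381 321 0.97 [0.391 0.336 0.074]
board 349 337 0.78 [0.442 0.322 0.018]
tub_a 378 273 0.97 [0.385 0.222 0.078]
tub_a 328 296 0.59 [0.479 0.282 0.077]
top [[433.2193079266221, 0.0, 320.58914275449604], [0.0, 433.2193079266221, 199.91225760956044], [0.0, 0.0, 1.0]] [[0.006, -0.99, 0.142, 0.324], [-1.0, -0.005, 0.01, -0.003], [-0.009, -0.142, -0.99, 1.374], [0.0, 0.0, 0.0, 1.0]]
isolator 369 227 0.97 [ 0.427 -0.133  0.096]
isolator 414 277 0.95 [ 0.281 -0.268  0.066]
isolator 324 172 0.71 [0.592 0.001 0.093]
handle_bar 368 232 0.68 [ 0.411 -0.128  0.118]
handle_bar 237 211 0.66 [0.475 0.263 0.077]
handle_bar 324 175 0.62 [0.578 0.    0.117]
stand 422 217 0.98 [ 0.463 -0.303  0.039]
stand 421 211 0.73 [ 0.483 -0.303  0.029]
stand 320 176 0.71 [0.573 0.012 0.129]
ring_top 420 212 0.55 [ 0.48  -0.299  0.03 ]
jar_center 220 236 0.54 [0.397 0.302 0.116]
board 242 223 0.88 [0.444 0.257 0.02 ]
tub_a 259 242 0.81 [0.382 0.193 0.08 ]
tub_a 243 210 0.64 [0.478 0.245 0.075]
```

Run:
```python
import cv2
a=cv2.imread("pics/side0.png");b=cv2.imread("pics/top0.png")
cv2.imwrite("pics/top_c.png",cv2.resize(b[130:310,180:450],None,fx=2.96,fy=2.96,interpolation=cv2.INTER_CUBIC))
```

```text
(no output)
```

View pics/side0.png

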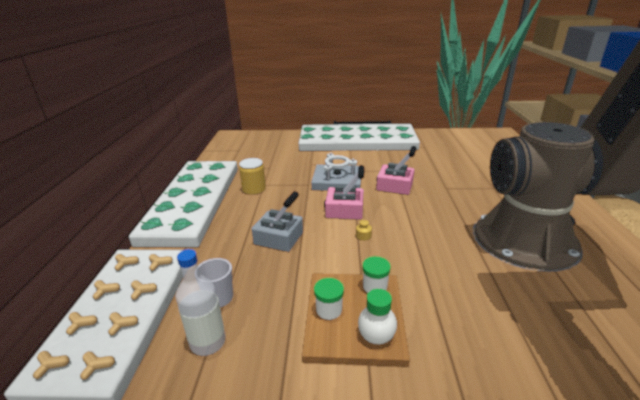

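View pics/top_c.png

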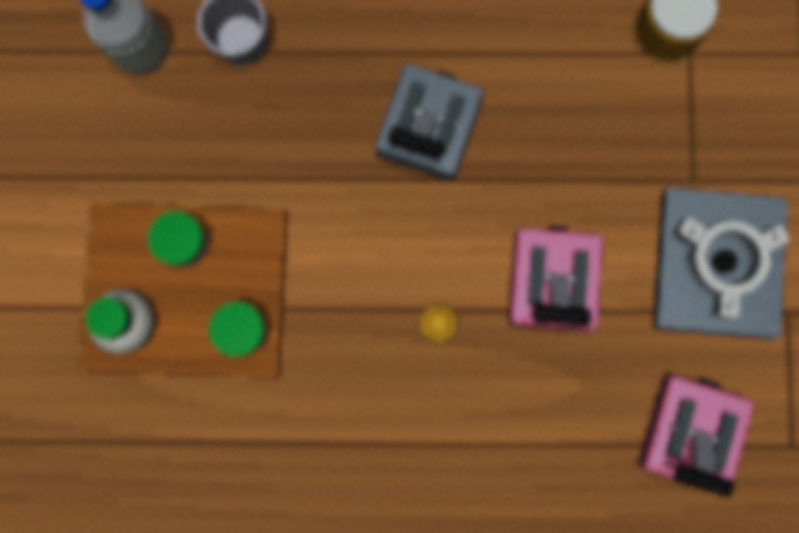

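The side view shows three isolator-like boxes: grey at (279,229), pink at (345,200) and pink at (396,178). The grey one, top-view (324,172), is the one meant, since the pink ones are look-alikes. Three green-lidded goods stand on the board: the round-bellied jar at side (378,318) / top (220,236), and straight tubs at side (376,272) and (329,297). The stand is at top (421,215). The enlarged top crop confirms all of this.

```bash
cat > h.py <<'E'
import numpy as np,cv2,pickle
from scipy.optimize import least_squares
def cloud(c):
    v,u=np.mgrid[:400,:640]; z=c["range_z"]
    P=np.linalg.inv(c["mtx"])@np.stack([u*z,v*z,z]).reshape(3,-1)
    P=c["pose"][:3,:3]@P+c["pose"][:3,3:]
    P=P.T.reshape(400,640,3); P[z<=0]=np.nan; return P
def near(P,c,rad,z0,z1):
    return (np.hypot(P[...,0]-c[0],P[...,1]-c[1])<rad)&(P[...,2]>z0)&(P[...,2]<z1)
def circ(xy):
    f=lambda q:np.hypot(*(xy-q[:2]).T)-q[2]
    q=least_squares(f,np.r_[xy.mean(0),.03],loss="soft_l1",f_scale=.002).x; return q
def project(c,X):
    p=np.linalg.inv(c["pose"])@np.r_[X,1]; p=c["mtx"]@p[:3]; return p[:2]/p[2]
def tri(cs,uvs):
    f=lambda X:np.concatenate([project(c,X)-uv for c,uv in zip(cs,uvs)])
    s=least_squares(f,[.5,0,.1]); return s.x,np.abs(s.fun).max()
E
python3 - <<'E'
from h import *
cs={n:pickle.load(open(f"{n}0.pkl","rb")) for n in("side","top")}
jar=[];bar=[]
for n,c in cs.items():
    P=cloud(c); hsv=cv2.cvtColor(c["color"],cv2.COLOR_RGB2HSV); g=(hsv[...,0]>45)&(hsv[...,0]<80)&(hsv[...,1]>120)
    print(n)
    m=near(P,(.395,.305),.06,.09,.13)&g; p=P[m]
    vv,uu=np.nonzero(m); jar.append(m)
    print(" lid",len(p),np.round(p.mean(0),4),"z",np.round(np.percentile(p[:,2],[5,50,95]),4), uu.mean().round(1),vv.mean().round(1))
    t=p[p[:,2]>.108]; print(" lid top",len(t),np.round(t.mean(0),4))
    m=near(P,(.395,.305),.055,.025,.075)&(hsv[...,1]<80); p=P[m]
    f=lambda q:np.linalg.norm(p-q[:3],axis=1)-.033
    s=least_squares(f,[.395,.3,.05],loss="soft_l1",f_scale=.002); print(" belly sphere",len(p),np.round(s.x,4),np.std(s.fun).round(4))
    m=near(P,(.59,.01),.08,.105,.14); p=P[m]; b=p
    vv,uu=np.nonzero(m); 
    print(" bar",len(p),np.round(p.mean(0),4),np.round(p.min(0),4),np.round(p.max(0),4), uu.mean().round(1),vv.mean().round(1))
    w,V=np.linalg.eigh(np.cov(p[:,:2].T)); print("  dir deg",np.degrees(np.arctan2(V[1,1],V[0,1])).round(1),np.sqrt(w).round(4))
    m=near(P,(.60,.01),.09,.042,.055); p=P[m]; (cx,cy),(w,h),a=cv2.minAreaRect((p[:,:2]*1000).astype(np.float32)); print(" box",len(p),round(cx),round(cy),round(w),round(h),round(a,1),np.median(p[:,2]).round(4))
    m=near(P,(.48,-.305),.06,.062,.085); p=P[m]; print(" ring",len(p),np.round(p.mean(0),4),np.round(np.percentile(p[:,2],[5,50,95]),4),circ(p[:,:2]).round(4))
    m=near(P,(.48,-.305),.1,.024,.034); p=P[m]; (cx,cy),(w,h),a=cv2.minAreaRect((p[:,:2]*1000).astype(np.float32)); print(" base",len(p),round(cx),round(cy),round(w),round(h),round(a,1))
    for nm,cc in(("tubA",(.382,.193)),("tubB",(.478,.245))):
        m=near(P,cc,.045,.07,.09)&g; print(nm,P[m].mean(0).round(3))
E
```

```text
side
 lid 520 [0.3957 0.3259 0.108 ] z [0.0955 0.1108 0.1125] 378.5 301.5
 lid top 363 [0.3948 0.3216 0.1112]
 belly sphere 865 [0.3937 0.3185 0.0482] 0.0008
 bar 143 [0.5682 0.0224 0.1252] [ 0.5528 -0.0138  0.1143] [0.5855 0.0449 0.1316] 291.0 199.4
  dir deg 68.9 [0.0045 0.0179]
 box 605 608 5 92 100 72.0 0.0486
 ring 244 [ 0.4651 -0.3015  0.0708] [0.0647 0.0714 0.0751] [ 0.4629 -0.3039  0.0352]
 base 608 462 -305 132 147 85.6
tubA [0.387 0.201 0.077]
tubB [0.479 0.266 0.077]
top
 lid 156 [0.3943 0.3152 0.1109] z [0.1061 0.1113 0.1152] 215.8 237.0
 lid top 132 [0.3949 0.316  0.1119]
 belly sphere 174 [0.3955 0.3173 0.0481] 0.0015
 bar 125 [0.571  0.0122 0.1267] [ 0.5547 -0.0144  0.1053] [0.5898 0.0386 0.1364] 320.0 176.8
  dir deg 71.2 [0.0067 0.0154]
 box 538 610 -1 90 100 71.5 0.0494
 ring 345 [ 0.4675 -0.3092  0.0745] [0.0697 0.0745 0.0793] [ 0.4635 -0.3095  0.0353]
 base 1378 462 -310 131 149 85.2
tubA [0.387 0.192 0.078]
tubB [0.478 0.257 0.077]
```

```bash
cat >> h.py <<'E'
from scipy.spatial.transform import Rotation as Ro
def go(target,ydeg=None,near=True):
    """shift/turn numbers for the whole way to target with tool x down and tool y at ydeg (world)"""
    from plant import r
    s=r.get_state(); R=Ro.from_euler("xyz",s["eef_rot"],degrees=True); p=np.array(s["tcp_pos"])
    y=R.as_matrix()[:,1]; cur=np.degrees(np.arctan2(y[1],y[0]))
    if ydeg is None: ydeg=cur
    elif near: ydeg=cur+((ydeg-cur+90)%180-90)
    a=np.radians(ydeg); x=np.array([0,0,-1.]); yy=np.array([np.cos(a),np.sin(a),0])
    T=Ro.from_matrix(np.c_[x,yy,np.cross(x,yy)])
    sh=R.inv().apply(np.array(target)-p)/.15; tu=(R.inv()*T).as_rotvec()/(np.pi/4)
    print("t",round(s["time_s"],2),"tcp",p.round(4),"yaw",round(cur,1),"w",round(s["gripper_width"],4),"F",np.round(s["contact_force"],1),"j",np.round(s["joints"],0))
    print(" shift",sh.round(3).tolist(),"turn",tu.round(3).tolist(),"dist",np.linalg.norm(np.array(target)-p).round(3),"deg",np.degrees(np.linalg.norm(tu)*np.pi/4).round(1))
E
python3 - <<'E'
from h import *
go([.5,.038,.245],71.7)
E
```

```text
t 0.8 tcp [0.1544 0.6571 0.2456] yaw -103.2 w 0.0875 F [-0.7  0.4  0. ] j [ 93.  21.   1.  -0. -70. -17.]
 shift [0.004, 3.491, -3.187] turn [0.113, 0.0, 0.0] dist 0.709 deg 5.1
```

send_rows([
  [[0,0.2,-0.18],[0.05,0,0]],
  [[0,0.45,-0.4],[0.113,0,0]],
  [[0,0.7,-0.62],[0.113,0,0]],
  [[0,0.85,-0.78],[0.113,0,0]],
  [[0,1,-0.92],[0.113,0,0]],
], jaw=-1, force=20)

```text
time_s: 1.3
tcp_pos: [0.2553, 0.4778, 0.246]
eef_rot: [-87.3, 90.0, 74.4]
contact_force: [0.1, 0.1, 0.1]
gripper_width: 0.0534
```

send_rows([
  [[0,0.2,-0.18],[0,0,0]],
  [[0,0.45,-0.4],[0,0,0]],
  [[0,0.7,-0.62],[0,0,0]],
  [[0,0.85,-0.78],[0,0,0]],
  [[0,1,-0.92],[0,0,0]],
])

```text
time_s: 1.8
tcp_pos: [0.3397, 0.2904, 0.2464]
eef_rot: [-95.0, 89.9, 66.7]
contact_force: [-0.3, 0.3, 0.6]
gripper_width: 0.0131
```

```bash
python3 -c "
from h import *
go([.5,.038,.245],71.7)"
```

```text
t 1.8 tcp [0.3397 0.2904 0.2464] yaw -108.4 w 0.0131 F [-0.3  0.3  0.6] j [ 66.  -2. -27.  -0. -65.   6.]
 shift [0.007, 1.26, -1.544] turn [-0.001, -0.0, 0.003] dist 0.299 deg 0.1
```

send_rows([
  [[0,0.15,-0.2],[0,0,0]],
  [[0,0.35,-0.4],[0,0,0]],
  [[0,0.55,-0.6],[0,0,0]],
  [[0,0.72,-0.8],[0,0,0]],
  [[0,0.85,-1],[0,0,0]],
])

```text
time_s: 2.3
tcp_pos: [0.4423, 0.1203, 0.2467]
eef_rot: [-104.9, 89.8, 56.8]
contact_force: [1.1, -0.1, -0.5]
gripper_width: 0.0005
```

```bash
python3 -c "
from h import *
go([.5,.038,.124],71.7)"
```

```text
t 2.3 tcp [0.4423 0.1203 0.2467] yaw -108.4 w 0.0005 F [ 1.1 -0.1 -0.5] j [ 40.  -1. -25.  -0. -65.  32.]
 shift [0.817, 0.402, -0.537] turn [-0.001, -0.001, 0.004] dist 0.159 deg 0.2
```

send_rows([
  [[0.1,0.15,-0.2],[0,0,0]],
  [[0.35,0.35,-0.4],[0,0,0]],
  [[0.6,0.4,-0.54],[0,0,0]],
  [[0.82,0.4,-0.54],[0,0,0]],
  [[0.82,0.4,-0.54],[0,0,0]],
])

```text
time_s: 2.8
tcp_pos: [0.4979, 0.0363, 0.1196]
eef_rot: [19.2, 89.7, -179.3]
contact_force: [-0.2, -0.1, -0.4]
gripper_width: 0.0006
```

Run:
```python
from h import *
from plant import r
go([.609+.949*.03,.002-.314*.03,.124],71.7)
c=r.capture("top"); cv2.imwrite("pics/top1.png",cv2.resize(cv2.cvtColor(c["color"],cv2.COLOR_RGB2BGR)[100:260,220:430],None,fx=3,fy=3))
```

```text
t 2.8 tcp [0.4979 0.0363 0.1196] yaw -108.5 w 0.0006 F [-0.2 -0.1 -0.4] j [ 27.  11. -31.  -0. -48.  45.]
 shift [-0.035, -0.019, -0.975] turn [-0.005, 0.007, -0.002] dist 0.146 deg 0.4
```

View pics/top1.png

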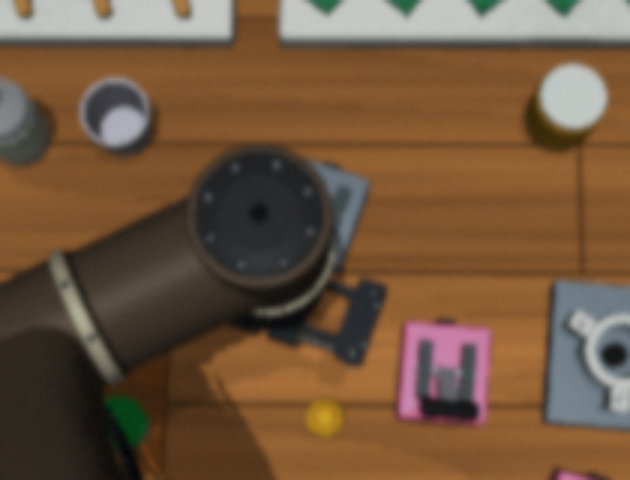

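send_rows([
  [[-0.03,-0.02,-0.12],[0,0,0]],
  [[-0.03,-0.02,-0.24],[0,0,0]],
  [[-0.03,-0.02,-0.34],[0,0,0]],
  [[-0.03,-0.02,-0.42],[0,0,0]],
  [[-0.03,-0.02,-0.5],[0,0,0]],
])

```text
time_s: 3.35
tcp_pos: [0.5726, 0.017, 0.1286]
eef_rot: [-72.2, 89.9, 89.4]
contact_force: [-1.1, 0.5, 0.1]
gripper_width: 0.0007
```

send_rows([
  [[0,0,-0.08],[0,0,0]],
  [[0,0,-0.16],[0,0,0]],
  [[0,0,-0.24],[0,0,0]],
  [[0,0,-0.32],[0,0,0]],
  [[0,0,-0.4],[0,0,0]],
])

```text
time_s: 3.85
tcp_pos: [0.6295, -0.0022, 0.1281]
eef_rot: [-13.8, 89.8, 147.8]
contact_force: [-28.4, 16.0, 11.1]
gripper_width: 0.0006
```

Run:
```python
from h import *
from plant import r
go([.609+.949*.015,.002-.314*.015,.124],71.7)
c=r.capture("side"); cv2.imwrite("pics/side1.png",cv2.resize(cv2.cvtColor(c["color"],cv2.COLOR_RGB2BGR)[130:270,200:400],None,fx=3,fy=3))
```

```text
t 3.85 tcp [ 0.6295 -0.0022  0.1281] yaw -108.4 w 0.0006 F [-28.4  16.   11.1] j [ 17.  22. -14.  -0. -55.  54.]
 shift [0.027, 0.016, 0.038] turn [-0.002, 0.003, 0.001] dist 0.007 deg 0.2
```

View pics/side1.png

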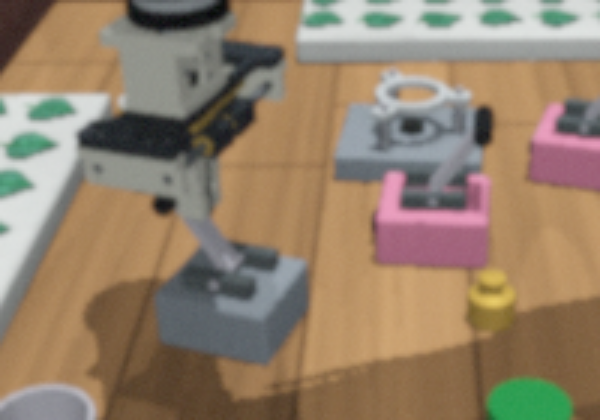

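The handle now leans to the far side: its stem runs to the left of the fingers and the bar sits behind them near (165,205). The fingers are pressing it against its stop, so I back off and rise.

send_rows([
  [[0,0,0.15],[0,0,0]],
  [[0,0,0.3],[0,0,0]],
  [[-0.2,0,0.5],[0,0,0]],
  [[-0.5,0,0.7],[0,0,0]],
  [[-0.85,0,0.9],[0,0,0]],
])

```text
time_s: 4.4
tcp_pos: [0.5071, 0.038, 0.244]
eef_rot: [11.0, 89.6, 172.5]
contact_force: [1.2, 0.7, 1.0]
gripper_width: 0.0004
```

Run:
```python
from h import *
go([.3945,.3175,.24],23)
go([.3945,.3175,.24],-67)
```

```text
t 4.4 tcp [0.5071 0.038  0.244 ] yaw -108.4 w 0.0004 F [1.2 0.7 1. ] j [ 26.   5. -20.  -0. -66.  45.]
 shift [0.035, -1.531, 1.3] turn [1.08, 0.008, -0.006] dist 0.301 deg 48.6
t 4.4 tcp [0.5071 0.038  0.244 ] yaw -108.4 w 0.0004 F [1.2 0.7 1. ] j [ 26.   5. -20.  -0. -66.  45.]
 shift [0.035, -1.531, 1.3] turn [-0.92, 0.01, 0.002] dist 0.301 deg 41.4
```

send_rows([
  [[0,-0.2,0.17],[0,0,0]],
  [[0,-0.4,0.34],[0,0,0]],
  [[0,-0.6,0.51],[0,0,0]],
  [[0,-0.8,0.68],[0,0,0]],
  [[0,-0.95,0.8],[0,0,0]],
], jaw=0.6)

```text
time_s: 4.9
tcp_pos: [0.4378, 0.213, 0.2452]
eef_rot: [5.6, 89.6, 167.2]
contact_force: [0.5, -0.3, -0.3]
gripper_width: 0.0353
```

Run:
```python
from h import *
go([.3945,.3175,.2],71.6)
```

```text
t 4.9 tcp [0.4378 0.213  0.2452] yaw -108.4 w 0.0353 F [ 0.5 -0.3 -0.3] j [ 49.   3. -22.  -0. -65.  23.]
 shift [0.304, -0.57, 0.491] turn [0.001, 0.009, -0.001] dist 0.122 deg 0.4
```

send_rows([
  [[0,-0.2,0.15],[0,0,0]],
  [[0,-0.4,0.32],[0,0,0]],
  [[0.1,-0.57,0.49],[0,0.01,0]],
  [[0.3,-0.57,0.49],[0,0.01,0]],
  [[0.3,-0.57,0.49],[0,0.01,0]],
])

```text
time_s: 5.4
tcp_pos: [0.3929, 0.3167, 0.1974]
eef_rot: [74.2, 89.6, -124.1]
contact_force: [0.2, -0.4, 0.4]
gripper_width: 0.069
```

Run:
```python
from h import *
from plant import r
go([.3945,.3175,.100],71.6)
c=r.capture("side"); cv2.imwrite("pics/side2.png",cv2.resize(cv2.cvtColor(c["color"],cv2.COLOR_RGB2BGR)[170:380,270:470],None,fx=2.8,fy=2.8))
```

```text
t 5.4 tcp [0.3929 0.3167 0.1974] yaw -108.3 w 0.069 F [ 0.2 -0.4  0.4] j [ 61.   7. -24.  -0. -59.  11.]
 shift [0.649, -0.013, -0.009] turn [0.002, 0.002, -0.009] dist 0.097 deg 0.4
```

View pics/side2.png

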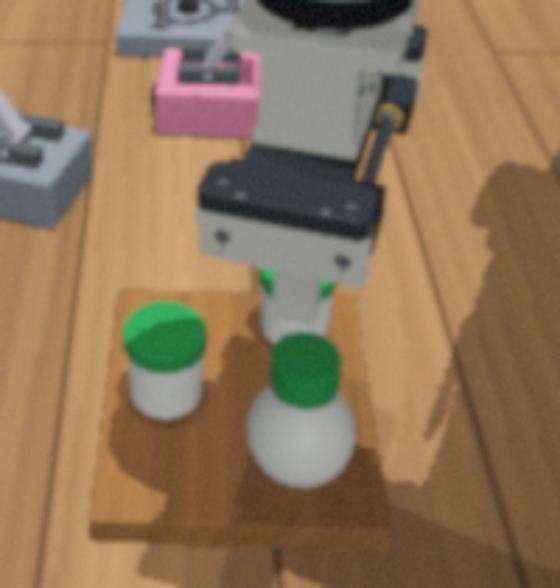

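The round-bellied jar, crop (303,430), stands directly below the open gripper. One finger is near (300,300) and the tubs are clear of the fingers, so I descend onto the lid.

send_rows([
  [[0.15,-0.01,-0.01],[0,0,0]],
  [[0.3,-0.01,-0.01],[0,0,0]],
  [[0.45,-0.01,-0.01],[0,0,0]],
  [[0.58,-0.01,-0.01],[0,0,0]],
  [[0.64,-0.01,-0.01],[0,0,0]],
])

```text
time_s: 5.95
tcp_pos: [0.3965, 0.3167, 0.1033]
eef_rot: [85.9, 89.7, -112.5]
contact_force: [0.3, 0.2, 0.4]
gripper_width: 0.0702
```

send_rows([
  [[0,0,0],[0,0,0]],
  [[0,0,0],[0,0,0]],
  [[0,0,0],[0,0,0]],
  [[0,0,0],[0,0,0]],
  [[0,0,0],[0,0,0]],
], jaw=-1, force=20)

```text
time_s: 6.45
tcp_pos: [0.3969, 0.3172, 0.1042]
eef_rot: [92.5, 89.8, -105.9]
contact_force: [-0.3, -0.6, 4.3]
gripper_width: 0.0412
```

Run:
```python
from h import *
go([.3945,.3175,.100],71.6)
```

```text
t 6.45 tcp [0.3969 0.3172 0.1042] yaw -108.4 w 0.0412 F [-0.3 -0.6  4.3] j [ 61.  13. -31.   0. -46.  11.]
 shift [0.028, 0.003, 0.016] turn [0.0, -0.0, -0.005] dist 0.005 deg 0.2
```

send_rows([
  [[0,0,0],[0,0,0]],
  [[0,0,0],[0,0,0]],
  [[-0.1,0,0],[0,0,0]],
  [[-0.3,0,0],[0,0,0]],
  [[-0.5,0,0],[0,0,0]],
], jaw=-1, force=50)

```text
time_s: 6.95
tcp_pos: [0.3965, 0.3169, 0.1794]
eef_rot: [85.7, 89.6, -112.7]
contact_force: [-0.1, 0.3, -1.3]
gripper_width: 0.0409
```

send_rows([
  [[-0.15,0,0],[0,0,0]],
  [[-0.3,0,0],[0,0,0]],
  [[-0.45,0,0],[0,0,0]],
  [[-0.55,0,0],[0,0,0]],
  [[-0.6,0,0],[0,0,0]],
])

```text
time_s: 7.45
tcp_pos: [0.3969, 0.3176, 0.2706]
eef_rot: [88.7, 89.7, -109.6]
contact_force: [0.1, 0.7, -1.4]
gripper_width: 0.0412
```

Run:
```python
from h import *
go([.463,-.307,.27],71.6)
```

```text
t 7.45 tcp [0.3969 0.3176 0.2706] yaw -108.4 w 0.0412 F [ 0.1  0.7 -1.4] j [ 61.   4. -18.   0. -69.  11.]
 shift [0.022, 3.813, -1.731] turn [0.001, 0.0, -0.006] dist 0.628 deg 0.3
```

send_rows([
  [[0,0.15,-0.07],[0,0,0]],
  [[0,0.35,-0.16],[0,0,0]],
  [[0,0.55,-0.25],[0,0,0]],
  [[0,0.75,-0.34],[0,0,0]],
  [[0,0.95,-0.43],[0,0,0]],
])

```text
time_s: 7.95
tcp_pos: [0.4126, 0.1607, 0.2705]
eef_rot: [80.1, 89.7, -118.2]
contact_force: [0.3, 0.1, -1.6]
gripper_width: 0.0411
```

send_rows([
  [[0,0.2,-0.09],[0,0,0]],
  [[0,0.4,-0.18],[0,0,0]],
  [[0,0.6,-0.27],[0,0,0]],
  [[0,0.8,-0.36],[0,0,0]],
  [[0,1,-0.45],[0,0,0]],
])

```text
time_s: 8.45
tcp_pos: [0.4288, -0.0043, 0.2706]
eef_rot: [72.5, 89.6, -125.8]
contact_force: [0.0, 0.2, -1.0]
gripper_width: 0.041
```

send_rows([
  [[0,0.2,-0.09],[0,0,0]],
  [[0,0.4,-0.18],[0,0,0]],
  [[0,0.6,-0.27],[0,0,0]],
  [[0,0.8,-0.36],[0,0,0]],
  [[0,0.9,-0.41],[0,0,0]],
])

```text
time_s: 8.95
tcp_pos: [0.4441, -0.1537, 0.2704]
eef_rot: [61.3, 89.6, -137.1]
contact_force: [-0.0, 0.1, -1.3]
gripper_width: 0.0407
```

Run:
```python
from h import *
go([.463,-.307,.20],71.6)
```

```text
t 8.95 tcp [ 0.4441 -0.1537  0.2704] yaw -108.4 w 0.0407 F [-0.   0.1 -1.3] j [  5.  -0. -22.   0. -69.  66.]
 shift [0.474, 0.927, -0.444] turn [-0.001, 0.004, -0.008] dist 0.17 deg 0.4
```

send_rows([
  [[0,0.2,-0.09],[0,0,0]],
  [[0,0.45,-0.21],[0,0,0]],
  [[0,0.7,-0.33],[0,0,-0.005]],
  [[0.2,0.93,-0.44],[0,0,-0.005]],
  [[0.4,0.93,-0.44],[0,0,-0.005]],
])

```text
time_s: 9.45
tcp_pos: [0.4626, -0.3108, 0.2094]
eef_rot: [42.3, 89.7, -156.3]
contact_force: [-0.5, 0.6, -3.0]
gripper_width: 0.0405
```

Run:
```python
from h import *
from plant import r
go([.463,-.307,.20],71.6)
for n in("side","top"):
    c=r.capture(n); pickle.dump(c,open(f"{n}3.pkl","wb")); P=cloud(c)
    hsv=cv2.cvtColor(c["color"],cv2.COLOR_RGB2HSV)
    m=near(P,(.463,-.307),.06,.1,.17)&(hsv[...,1]<90)
    p=P[m]
    if len(p)>40:
        f=lambda q:np.linalg.norm(p-q[:3],axis=1)-.033
        s=least_squares(f,[.463,-.307,.145],loss="soft_l1",f_scale=.002); print(n,"belly",len(p),s.x.round(4),np.std(s.fun).round(4))
    m=near(P,(.463,-.307),.06,.062,.085); p=P[m]; print(" ring",len(p),circ(p[:,:2]).round(4),np.median(p[:,2]).round(4))
    b=cv2.cvtColor(c["color"],cv2.COLOR_RGB2BGR)
    u,v=np.int32(project(c,[.463,-.307,.12])); print(u,v); cv2.imwrite(f"pics/{n}3.png",cv2.resize(b[max(v-60,0):v+60,max(u-65,0):u+65],None,fx=4.5,fy=4.5,interpolation=cv2.INTER_CUBIC))
```

```text
t 9.45 tcp [ 0.4626 -0.3108  0.2094] yaw -108.6 w 0.0405 F [-0.5  0.6 -3. ] j [-14.  11. -17.   0. -62.  85.]
 shift [0.063, -0.025, 0.005] turn [-0.005, 0.004, -0.004] dist 0.01 deg 0.3
side belly 254 [ 0.4591 -0.3092  0.1525] 0.0016
 ring 268 [ 0.4609 -0.3032  0.0357] 0.0718
336 146
top belly 85 [ 0.458  -0.3073  0.1481] 0.001
 ring 136 [ 0.4653 -0.3288  0.0508] 0.0741
429 214
```

View pics/side3.png

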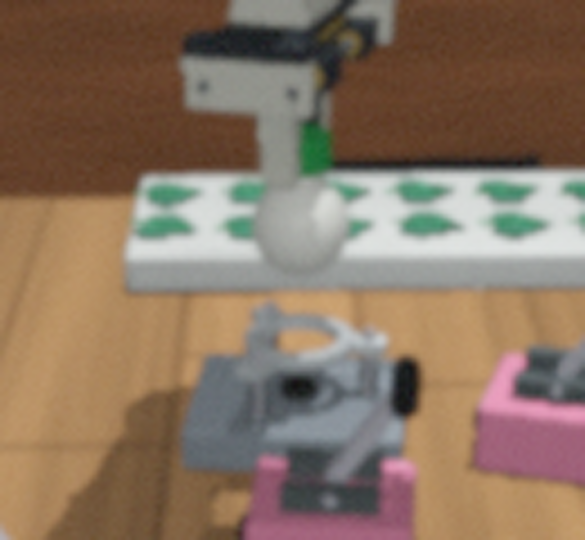

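Run:
```python
from h import *
def ray(c,uv,z):
    d=c["pose"][:3,:3]@np.linalg.inv(c["mtx"])@np.c_[uv,np.ones(len(uv))].T; o=c["pose"][:3,3]
    return (o[:,None]+d*((z-o[2])/d[2])).T
# synth: model of ring (annulus 28..38, plane z=.075) matched to brightness
for f in("side0","top0","side3"):
    c=pickle.load(open(f+".pkl","rb")); g=cv2.cvtColor(c["color"],cv2.COLOR_RGB2GRAY).astype(float); g=cv2.GaussianBlur(g,(0,0),.7)
    th=np.radians(np.arange(0,360,3))
    def samp(q,rr):
        X=np.stack([q[0]+rr*np.cos(th),q[1]+rr*np.sin(th),np.full(len(th),q[2])]+[np.ones(len(th))])
        p=c["mtx"]@(np.linalg.inv(c["pose"])@X)[:3]; uv=(p[:2]/p[2]).astype(np.float32)
        return cv2.remap(g.astype(np.float32),uv[0][None],uv[1][None],cv2.INTER_LINEAR)[0]
    best=[]
    for dx in np.arange(-.012,.0121,.0005):
        for dy in np.arange(-.014,.0141,.0005):
            q=(.463+dx,-.307+dy,.075)
            best.append((samp(q,.033).mean()-.6*samp(q,.023).mean()-.4*samp(q,.045).mean(),q[0],q[1]))
    best.sort(reverse=True); b=np.array(best[:8]); print(f,"ring",b[0].round(4),"mean",b[:,1:].mean(0).round(4))
# jar lid top from color rays, initial, as calibration check
for f in("side0","top0"):
    c=pickle.load(open(f+".pkl","rb")); hsv=cv2.cvtColor(c["color"],cv2.COLOR_RGB2HSV); P=cloud(c)
    m=(near(P,(.395,.315),.05,.02,.12)&(hsv[...,1]<90)&(P[...,2]<.075)).astype(np.uint8)
    k,_=cv2.findContours(m,0,1); k=max(k,key=cv2.contourArea); (u,v),rad=cv2.minEnclosingCircle(k); print(f,"belly px",round(u,1),round(v,1),round(rad,1),"pred",project(c,[.3945,.3178,.049]).round(1))
# jar in hand, side3
c=pickle.load(open("side3.pkl","rb"));hsv=cv2.cvtColor(c["color"],cv2.COLOR_RGB2HSV); print("jar pred px",project(c,[.4602,-.3100,.1544]).round(1),"crop",((project(c,[.4602,-.3100,.1544])-[271,86])*4.5).round(0))
```

```text
side0 ring [26.6358  0.461  -0.307 ] mean [ 0.4612 -0.307 ]
top0 ring [63.841   0.461  -0.3115] mean [ 0.4611 -0.3116]
side3 ring [ 7.2858  0.462  -0.309 ] mean [ 0.4619 -0.3091]
side0 belly px 377.6 324.2 19.9 pred [376.9 323. ]
top0 belly px 220.5 238.3 10.9 pred [219.9 238. ]
jar pred px [337.4 135.3] crop [299. 222.]
```

Ring estimates from both views agree on x = 0.461, and y is −0.307 to −0.3115. The jar in hand is predicted at crop (299,222) and seen at (300,222), so it is about 1 mm off the ring axis. I lower it to just above the seat.

send_rows([
  [[0.08,-0.01,0],[0,0,0]],
  [[0.16,-0.01,0],[0,0,0]],
  [[0.24,-0.01,0],[0,0,0]],
  [[0.3,-0.01,0],[0,0,0]],
  [[0.34,-0.01,0],[0,0,0]],
])

```text
time_s: 10.05
tcp_pos: [0.4592, -0.3051, 0.1544]
eef_rot: [7.8, 89.3, 169.2]
contact_force: [0.9, 0.8, 3.9]
gripper_width: 0.0409
```

Run:
```python
from h import *
go([.4634,-.3098,.1475],71.6)
```

```text
t 10.05 tcp [ 0.4592 -0.3051  0.1544] yaw -108.6 w 0.0409 F [0.9 0.8 3.9] j [-13.  14. -22.   0. -55.  85.]
 shift [0.045, 0.021, -0.037] turn [-0.004, 0.016, -0.002] dist 0.009 deg 0.8
```

Upward force shows early contact, with lateral drift of about 5 mm. I lift slightly and correct before going lower.

send_rows([
  [[-0.05,0,0],[0,0,0]],
  [[-0.05,0.01,-0.02],[0,0.01,0]],
  [[-0.05,0.021,-0.037],[0,0.016,0]],
  [[-0.05,0.021,-0.037],[0,0.016,0]],
  [[-0.05,0.021,-0.037],[0,0.016,0]],
])

```text
time_s: 10.55
tcp_pos: [0.4634, -0.3099, 0.1619]
eef_rot: [77.2, 89.9, -121.4]
contact_force: [0.3, -0.1, -1.7]
gripper_width: 0.0408
```

Run:
```python
from h import *
go([.4634,-.3098,.1525],71.6)
```

```text
t 10.55 tcp [ 0.4634 -0.3099  0.1619] yaw -108.6 w 0.0408 F [ 0.3 -0.1 -1.7] j [-14.  14. -21.   0. -55.  85.]
 shift [0.062, -0.001, 0.0] turn [-0.004, 0.0, -0.002] dist 0.009 deg 0.2
```

send_rows([
  [[0.03,0,0],[0,0,0]],
  [[0.06,0,0],[0,0,0]],
  [[0.06,0,0],[0,0,0]],
  [[0.06,0,0],[0,0,0]],
  [[0.06,0,0],[0,0,0]],
])

```text
time_s: 11.05
tcp_pos: [0.4635, -0.31, 0.1529]
eef_rot: [76.9, 89.9, -121.6]
contact_force: [-0.7, 0.5, -1.0]
gripper_width: 0.041
```

Run:
```python
from h import *
go([.4634,-.3098,.1475],71.6)
```

```text
t 11.05 tcp [ 0.4635 -0.31    0.1529] yaw -108.6 w 0.041 F [-0.7  0.5 -1. ] j [-14.  14. -22.   0. -54.  85.]
 shift [0.036, -0.001, 0.001] turn [-0.004, 0.001, -0.002] dist 0.005 deg 0.2
```

send_rows([
  [[0.01,0,0],[0,0,0]],
  [[0.02,0,0],[0,0,0]],
  [[0.03,0,0],[0,0,0]],
  [[0.03,0,0],[0,0,0]],
  [[0.03,0,0],[0,0,0]],
])

```text
time_s: 11.55
tcp_pos: [0.4635, -0.31, 0.1484]
eef_rot: [78.2, 89.9, -120.4]
contact_force: [0.2, -0.2, -2.3]
gripper_width: 0.0406
```

Run:
```python
from h import *
go([.4634,-.3098,.1435],71.6)
```

```text
t 11.55 tcp [ 0.4635 -0.31    0.1484] yaw -108.6 w 0.0406 F [ 0.2 -0.2 -2.3] j [-14.  14. -22.   0. -54.  85.]
 shift [0.032, -0.001, 0.001] turn [-0.004, 0.0, -0.002] dist 0.005 deg 0.2
```

send_rows([
  [[0.008,0,0],[0,0,0]],
  [[0.016,0,0],[0,0,0]],
  [[0.02,0,0],[0,0,0]],
  [[0.02,0,0],[0,0,0]],
  [[0.02,0,0],[0,0,0]],
])

```text
time_s: 12.05
tcp_pos: [0.4638, -0.3103, 0.1458]
eef_rot: [105.7, 89.9, -92.9]
contact_force: [0.4, -1.9, 4.2]
gripper_width: 0.0409
```

Run:
```python
from h import *
go([.4634,-.3098,.1435],71.6)
from plant import r
print(np.mean([r.get_state()["contact_force"] for _ in range(5)],0).round(2), np.round(r.get_state()["moment"],2))
```

```text
t 12.05 tcp [ 0.4638 -0.3103  0.1458] yaw -108.6 w 0.0409 F [ 0.4 -1.9  4.2] j [-14.  15. -22.   0. -53.  85.]
 shift [0.015, -0.003, 0.004] turn [-0.004, -0.001, -0.003] dist 0.002 deg 0.2
[ 0.43 -1.9   4.16] [-0.89  0.08  0.03]
```

send_rows([
  [[-0.01,0.008,-0.002],[0,0,0]],
  [[0,0.008,-0.002],[0,0,0]],
  [[0.015,0.008,-0.002],[0,0,0]],
  [[0.025,0.008,-0.002],[0,0,0]],
  [[0.03,0.008,-0.002],[0,0,0]],
])

```text
time_s: 12.55
tcp_pos: [0.4639, -0.3112, 0.1412]
eef_rot: [108.5, 89.9, -90.1]
contact_force: [0.0, 4.1, 5.3]
gripper_width: 0.0407
```

Run:
```python
from h import *
go([.4634,-.3115,.1285],71.6)
from plant import r
print(np.round(r.get_state()["moment"],2))
```

```text
t 12.55 tcp [ 0.4639 -0.3112  0.1412] yaw -108.6 w 0.0407 F [0.  4.1 5.3] j [-14.  15. -22.   0. -53.  85.]
 shift [0.084, 0.002, 0.002] turn [-0.003, -0.001, -0.002] dist 0.013 deg 0.2
[ 1.55 -0.07  0.02]
```

send_rows([
  [[0.01,-0.004,0.001],[0,0,0]],
  [[0.02,-0.004,0.001],[0,0,0]],
  [[0.03,-0.004,0.001],[0,0,0]],
  [[0.04,-0.004,0.001],[0,0,0]],
  [[0.04,-0.004,0.001],[0,0,0]],
])

```text
time_s: 13.05
tcp_pos: [0.464, -0.3109, 0.1354]
eef_rot: [109.6, 89.9, -89.0]
contact_force: [0.1, 2.4, 8.7]
gripper_width: 0.0408
```

Run:
```python
from h import *
from plant import r
go([.4634,-.3106,.1285],71.6)
print(np.round(r.get_state()["moment"],2))
c=r.capture("side"); b=cv2.cvtColor(c["color"],cv2.COLOR_RGB2BGR)
cv2.imwrite("pics/side4.png",cv2.resize(b[90:210,275:405],None,fx=4.5,fy=4.5,interpolation=cv2.INTER_CUBIC))
```

```text
t 13.05 tcp [ 0.464  -0.3109  0.1354] yaw -108.5 w 0.0408 F [0.1 2.4 8.7] j [-14.  15. -23.   0. -52.  85.]
 shift [0.046, -0.001, 0.004] turn [-0.003, -0.001, -0.003] dist 0.007 deg 0.2
[0.53 0.43 0.  ]
```

View pics/side4.png

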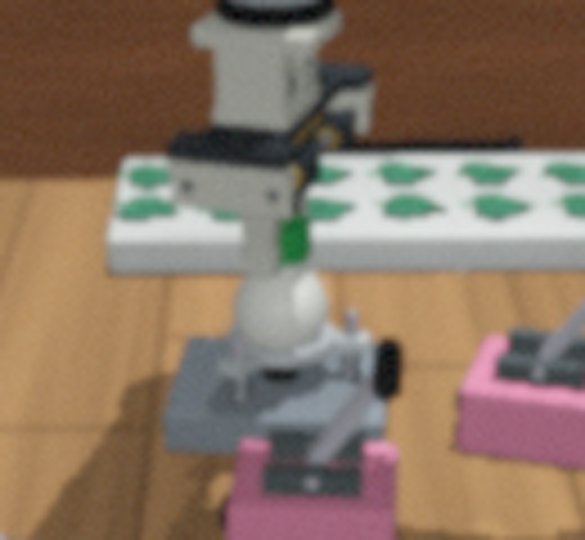

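The jar sits upright in the ring: belly at crop (280,308), ring around (285,345), guide pin at (352,325) now standing proud. I continue down.

send_rows([
  [[0.01,-0.002,0.002],[0,0,0]],
  [[0.02,-0.002,0.002],[0,0,0]],
  [[0.03,-0.002,0.002],[0,0,0]],
  [[0.04,-0.002,0.002],[0,0,0]],
  [[0.045,-0.002,0.002],[0,0,0]],
], force=60)

```text
time_s: 13.6
tcp_pos: [0.464, -0.3109, 0.1294]
eef_rot: [118.4, 89.8, -80.1]
contact_force: [-0.9, 1.8, 10.7]
gripper_width: 0.041
```

Run:
```python
from h import *
from plant import r
go([.4634,-.3106,.1265],71.6)
print(np.round(r.get_state()["moment"],2))
```

```text
t 13.6 tcp [ 0.464  -0.3109  0.1294] yaw -108.5 w 0.041 F [-0.9  1.8 10.7] j [-14.  16. -23.   0. -51.  85.]
 shift [0.019, -0.0, 0.005] turn [-0.002, -0.002, -0.004] dist 0.003 deg 0.2
[0.75 0.59 0.01]
```

send_rows([
  [[0.007,-0.001,0],[0,0,0]],
  [[0.013,-0.001,0],[0,0,0]],
  [[0.02,-0.001,0],[0,0,0]],
  [[0.02,-0.001,0],[0,0,0]],
  [[0.02,-0.001,0],[0,0,0]],
])

```text
time_s: 14.1
tcp_pos: [0.4645, -0.3111, 0.1283]
eef_rot: [129.3, 89.7, -69.1]
contact_force: [-4.3, 4.8, 18.8]
gripper_width: 0.0411
```

Run:
```python
from h import *
from plant import r
go([.4634,-.3106,.1265],71.6)
print(np.round(r.get_state()["moment"],2))
```

```text
t 14.1 tcp [ 0.4645 -0.3111  0.1283] yaw -108.5 w 0.0411 F [-4.3  4.8 18.8] j [-14.  16. -23.   0. -51.  85.]
 shift [0.012, -0.001, 0.008] turn [-0.001, -0.004, -0.005] dist 0.002 deg 0.3
[ 2.07  1.68 -0.08]
```

Force rose from 10.7 N to 18.8 N over about 1 mm, so the ring has hit its stop. I check the ring height, the jar and the isolator before handing in.

Run:
```python
from h import *
from plant import r
go([.4634,-.3106,.1265],71.6)
for n in("side","top"):
    c=r.capture(n); P=cloud(c); hsv=cv2.cvtColor(c["color"],cv2.COLOR_RGB2HSV)
    p=P[near(P,(.463,-.309),.05,.065,.12)&(hsv[...,1]<90)]
    if len(p)>40:
        f=lambda q:np.linalg.norm(p-q[:3],axis=1)-.033
        s=least_squares(f,[.463,-.307,.075],loss="soft_l1",f_scale=.002); print(n,"belly",len(p),s.x.round(4),"expect z .0745")
    q=P[near(P,(.61,.002),.08,.1,.14)]; print(n,"bar",len(q),q.mean(0).round(3))
    if n=="side":
        b=cv2.cvtColor(c["color"],cv2.COLOR_RGB2BGR)
        cv2.imwrite("pics/side5.png",cv2.resize(b[100:270,240:420],None,fx=3.5,fy=3.5,interpolation=cv2.INTER_CUBIC))
for _ in range(6): r.capture("side")
go([.4634,-.3106,.1265],71.6)
```

```text
t 14.1 tcp [ 0.4645 -0.3111  0.1283] yaw -108.5 w 0.0411 F [-4.3  4.8 18.8] j [-14.  16. -23.   0. -51.  85.]
 shift [0.012, -0.001, 0.008] turn [-0.001, -0.004, -0.005] dist 0.002 deg 0.3
side belly 317 [ 0.4609 -0.309   0.0734] expect z .0745
side bar 201 [ 0.645 -0.005  0.12 ]
top belly 94 [ 0.463  -0.3111  0.0733] expect z .0745
top bar 147 [ 0.647 -0.013  0.124]
t 14.5 tcp [ 0.4645 -0.3111  0.1283] yaw -108.5 w 0.0405 F [-3.4  5.  20.4] j [-14.  16. -23.   0. -51.  85.]
 shift [0.012, -0.001, 0.008] turn [-0.001, -0.004, -0.005] dist 0.002 deg 0.3
```

View pics/side5.png

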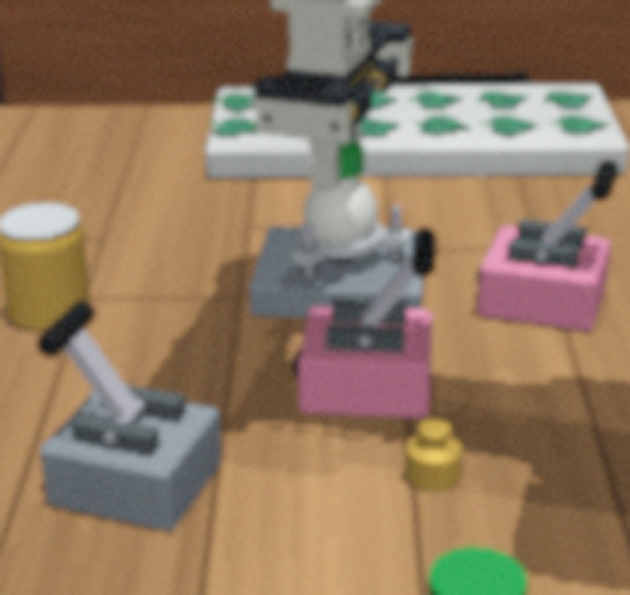

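The grey isolator's handle leans to the far side, with the bar at (65,328). The pink ones are untouched, and the jar is upright and pressed with the pin standing proud at (397,215). The force holds steady at about 20 N, so I hand the job in.

```bash
python3 -c "
from plant import r
print(r.close_job())"
```

```text
the job is handed in; nothing more can be done
None
```

I flipped the grey isolator's handle to its far side. I then took the round-bellied jar from the board by its lid, seated it upright in the ring and pressed it to the bottom of its travel. I handed the job in with the arm still holding it down, at about 14.5 s of the 58 s.

**Last checks:**
- **Handle:** both cameras put the bar on the far side, at about (0.646, −0.009, 0.122).
- **Ring:** the upward force jumped from 10.7 N to about 19 N over 1 mm, then held at 19–20 N with the arm still, so the ring is on its stop.
- **Jar:** the centre of its belly is at z = 0.073 m, against 0.0745 m expected at full travel.
- **Other goods:** the pink look-alikes, tin and brass weight looked undisturbed in the last close-up. I did not check the tubs, water bottle or cup at the end.

**What disagreed or went wrong:**
- The two cameras differed by about 5 mm in y at the stand, so I settled the ring's position by the sideways contact force.
- My first lowering drifted about 5 mm off and touched the ring at about 4 N. I lifted, re-centred and seated it again.
- About 6 N of sideways force was still on the jar at the end.

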